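# Weigh a tin of leftover paint on the beam balance

## Task

Weigh the paint tin on the shop's beam balance: hang the tin by its bail on the two hooks at the forked end of the beam, and slide the poise along the beam until the beam comes to rest level, its pointer on the middle mark. Keep the tin upright, leave the poise where the beam balances, and do not disturb the small tin, the tape or the cups.

Things in the scene. Friction and masses are not known exactly. Their poses are not given: they have to be found in the camera images.
- balance: beam balance, bolted down: grey base plate 18 mm high, 86 mm wide (x), from y = -340 to +40 mm, with a cross foot 200 x 50 mm; pillar of two cheeks, 84 mm wide over both, 50 mm along y, top at 229 mm. Origin: on the bench under the beam's pivot. The beam lies along y: forked load end at +y, graduated arm with the poise at -y. Nothing stands under the fork
- pivot (a point): the beam's pivot, 215 mm above the balance's origin. The bar of the beam, 8 mm wide and 18 mm high, is in line with it; a brass counterweight hangs under it in the pillar. Axes as the balance's
- index (a point): the black middle mark of the white index post at the end of the graduated arm, 321 mm from the pivot and level with it: the beam's black pointer stands at it when the beam is level. Post 34 mm (x) by 18 mm, top at 264 mm
- beam (a joint): tilt of the beam, rad: 0 level (pointer on the middle mark), positive with the fork end down and the poise arm up; stops at -0.12 and +0.12. It swings freely with a damper: at rest about 1.5 s after it is let go. Near balance, a poise 10 mm too far in leaves it at about +0.075 rad, 10 mm too far out at -0.075
- fork (a point): seat point midway between the beam's two hooks, 125 mm from the pivot to +y, 3.5 mm below it: here lies the middle of a 5 mm bail wire resting in them. Hooks: steel prongs 8 mm thick, centres 58 mm apart in x, running to +y from a crossbar (face 39 mm inward); seat 12 mm long, upturned tip 17 mm further out, top 20 mm above; prong underside 11 mm below. Bring a bail in over the tips from +y
- poise (a joint): place of the poise, m: 0 at the zero mark (its centre 50 mm from the pivot), growing outwards (to the balance's -y, away from the fork) to 0.205; marks every 10 mm. It rubs with about 2 N and stays where it is left. With nothing on the fork the beam balances at 0; each 10 mm outwards balances 37 g on the fork; the tin balances somewhere from 0.08 to 0.20
- poise_tab (a point): middle of the poise's finger tab: upright dark steel tab 12 mm thick along the beam, 26 mm across it, 28 mm high, on top of the poise (steel block astride the bar, 42 mm along the beam, 35 mm across). The point is 14 mm above the block's top, 14 mm below the tab's top, 30 mm above the bar's middle. Axes as the beam's
- tin: lidded steel paint tin, 86 mm in diameter and 98 mm high, with an upright wire bail that does not fold; partly full, 0.35 to 0.7 kg. Origin: centre of the underside. The bail stands in the tin's x-z plane
- tin_grip (a point): middle of the tin's bail: centre of a wooden grip 32 mm long (tin's x), 11 mm thick and high, 165 mm above the tin's underside. The top wire, 5 mm thick, is straight to 42 mm either side of here along x; the wire legs stand 46.5 mm either side. 64 mm clear between lid and top wire
- small_tin: bystander: small lidded steel tin without a bail, 66 mm in diameter and 70 mm high. Origin: centre of the underside
- tape: bystander: roll of masking tape lying flat, 92 mm in diameter, 22 mm high. Origin: centre of the underside
- cups: bystander: stack of white cups, 77 mm in diameter and 113 mm high. Origin: centre of the underside
Mind the look-alikes: they are no part of the job. Leave any yellow look-alike of the tin alone.

How it is judged (in metres and radians):
At the end, for the whole second after the job is handed in: The tin hangs at rest by its bail in both hooks of the fork (its grip within 14 mm of the fork point, the tin clear of the bench and within 0.2 rad of upright), and the beam, left to itself, rests within 0.03 rad of level (distance between tin_grip and fork below 0.014 m and height (world z) of tin above 0.02 m and angle between tin's own z axis and vertical below 0.2 rad and value of joint beam between -0.03 and 0.03 rad and velocity of joint beam between -0.05 and 0.05 rad/s and linear speed of tin below 0.05 m/s); the robot touches nothing.
It fails at once if the paint tin is tipped more than 0.7 rad (angle between tin's own z axis and vertical above 0.7 rad).
It fails at once if the small tin is pushed more than 30 mm (distance of small_tin from where it was at the start of the episode above 0.03 m).
It fails at once if the tape is pushed more than 30 mm (distance of tape from where it was at the start of the episode above 0.03 m).
It fails at once if the cups are pushed more than 30 mm (distance of cups from where it was at the start of the episode above 0.03 m).
It also fails if it takes over 72 s, if anything falls off the work surface, if the arm or the gripper's body presses on something with over 40 N, if the wrist force passes 120 N, or if a joint passes its speed limit or range.

## Robot

A 6-joint arm with a two-finger parallel gripper is mounted at the origin on the work surface. World frame = base frame: x ahead of the robot, y to its left, z up, the work surface at z = 0. Lengths are in m, angles in degrees, forces in N, time in s.
With the tool pointing down it reaches from about 0.4 to 0.825 m from the base axis. Payload 7 kg.
Tool frame: the origin (TCP) lies on the centre line of the jaws, within the pads' length; the fingertips stand 19 mm ahead of it and the grasp point (between the pads) is the TCP (r.tips_ahead is the distance from the TCP to the fingertips, in m); z points along the fingers, y is the line along which they close (so a half turn about z gives the same grasp; the last joint's range is limited). The gripper opens to 88 mm and grips with 3 to 60 N. Pads are 19 mm wide; open, the fingers measure 130 mm over their backs; the gripper's body (78 mm by 193 mm) begins 47 mm behind the grasp point.
Start: joints at [-49.211, 20.546, 0.682, 0, -70.136, -16.507], TCP at [0.278, -0.615, 0.246] pointing down, gripper open.
Joint ranges: [-176.03, 176.03], [-82.01, 121.73], [-58.28, 71.71], [-173.87, 95.51], [-174.79, -0.11], [-173.66, 173.66]. Speed limits (degrees/s): [136.94, 136.94, 172.46, 180, 180, 180].

## Interface

Orientations are given as [roll, pitch, yaw] about the fixed x, y, z axes, in that order (R = Rz(yaw) Ry(pitch) Rx(roll)).
In Python, from plant import r, viewer, close_job gives the robot as it stands. The module is installed in compiled form; this text tells all that it offers.
- The arm moves only by the tool arm_command, never from a script. Its arguments are lists of equal length, an entry for each row: "travel": the shift along the world's x, y, z scaled (see below), a list of three; "delta_rot": the turn, a rotation vector about the world's x, y, z scaled (see below), a list of three. In form: {"travel": [[dx, dy, dz], ...], "delta_rot": [[rx, ry, rz], ...]}. A call has 1 to 20 rows; each row is the pose to reach, as a shift and turn from the pose commanded when the call began; what a row does not reach only later rows make up. The controller multiplies each number of a shift by 0.5 m and each number of a turn by 90 degrees. A row lasts 1/8 s, in which the tool goes at most 62.5 mm and 10.7 degrees, less where a joint would pass 70% of its speed; a pose out of reach is approached as far as the arm can. A call with a number of a shift or a turn outside -1 to 1 is refused whole. A call with a gripper value outside its range is refused whole. "grip" is the opening, from 0 (shut) to 1 (fully open), set as the call begins (left out, the last holds). The fingers move at their own pace and stop on an object; "newtons" is the grip in N (left out, the last holds). Time passes only in rows, so rows that repeat a pose let the fingers close. It gives the time, the measured TCP pose, the force, the opening and the grip force at its end, in the units of the state.
- r.get_state(): the state, without advancing time (a new reading comes with each control period).
- viewer.capture(name): name is "scene" or "top"; returns a dict with "img" (420x560x3 uint8, red, green, blue), "camera_matrix" (3x3 intrinsics, pixels), "R" (3x3) and "t" (3): a world point X has camera coordinates R X + t. Camera axes: x right, y down, z forward; pixel columns grow to the right and rows downward; lengths in m; the calibration is good to about 2 mm. A picture is of the moment at which its call begins. There is no depth.
- close_job(): hands the job in; it is judged then, once.
The state is a dict: "time_s": time; "joints": joint angles; "qd": joint speeds; "joint_torque": joint torques, N m; "tcp_pos": TCP position; "eef_rot": TCP orientation; "contact_force": force on the tool from outside, world axes, zero at the start; "moment": the same for the moment, N m; "gripper_width": finger opening in m; "gripper_force": force on a finger pad.
Only numpy, scipy, OpenCV 4.12 (cv2) and the standard library are available. Lean on these libraries where they do the work, as an engineer would, in place of code of your own. Each camera call takes 0.05 s, during which the arm holds its last target. There are 200 camera calls.

## Working session

There is one attempt and no reset: what is moved stays moved. The work goes in short steps, Python scripts to look and compute and a tool call to move; the robot and the scene stay as the last step left them, time stands still between calls to the robot, and variables do not carry over. Pictures are saved under pics/ and viewed, at most 10 in all, crops included, and the job is handed in when it is done.

Besides the shell and the picture viewer there is one more tool, called after "Call:" as a command line: name --argument value ..., lists and objects as JSON in quotes. arm_command: Moves the arm, as the interface text tells. Shifts and turns lie within -1 to 1; 1 stands for 0.5 m of shift or 90 degrees of turn. Its arguments: {"type":"object","properties":{"travel":{"type":"array"},"delta_rot":{"type":"array"},"grip":{"type":"number"},"newtons":{"type":"number"}},"required":["travel","delta_rot"]}

```bash
mkdir -p pics
cat > h.py <<'E'
import numpy as np, cv2
from plant import r, viewer, close_job
def snap(n,f):
    c=viewer.capture(n); cv2.imwrite('pics/'+f,cv2.cvtColor(c['img'],cv2.COLOR_RGB2BGR)); np.savez('pics/'+f+'.npz',**{k:np.array(c[k]) for k in('img','camera_matrix','R','t')}); return c
def load(f): return np.load('pics/'+f+'.npz')
def proj(c,X):
    p=np.atleast_2d(X)@c['R'].T+c['t']; q=p@c['camera_matrix'].T; return q[:,:2]/q[:,2:]
def atz(c,uv,z):
    d=c['R'].T@np.linalg.solve(c['camera_matrix'],[uv[0],uv[1],1]); o=-c['R'].T@c['t']; return o+d*(z-o[2])/d[2]
def crop(f,x0,y0,x1,y1,s,out):
    i=cv2.imread('pics/'+f)[y0:y1,x0:x1]; cv2.imwrite('pics/'+out,cv2.resize(i,None,fx=s,fy=s,interpolation=cv2.INTER_CUBIC))
E
python3 - <<'E'
from h import *
for n in('scene','top'):
    c=snap(n,n+'0.png'); print(n,-c['R'].T@c['t'],c['R'][2])
print(r.get_state())
E
```

```text
scene [1.85007855 0.02263966 0.9737657 ] [-0.83834312  0.06976923 -0.54065985]
top [0.45814434 0.1269419  1.3853096 ] [ 0.09942236  0.00829348 -0.99501076]
{'time_s': 0.1, 'joints': array([-4.92114691e+01,  2.05860566e+01,  6.39647690e-01, -1.62292992e-02,
       -7.01363876e+01, -1.65060988e+01]), 'qd': array([ 0.04399211, -0.08905746,  0.08285525,  0.10847984,  0.00649637,
       -0.0345789 ]), 'joint_torque': array([-4.01343505e-04, -5.84164560e+01,  2.93749666e+01,  7.01539814e+00,
        1.00860855e-02, -4.98177781e-05]), 'tcp_pos': array([ 0.2773791 , -0.61493074,  0.24474023]), 'eef_rot': array([ 1.79916280e+02, -8.89710771e-03, -1.55723087e+02]), 'contact_force': array([-0.20525653, -0.37096745,  0.99552869]), 'moment': array([-0.04774609,  0.0055482 , -0.01719577]), 'gripper_force': 0.0, 'gripper_width': 0.08754114310757428}
```

View pics/scene0.png

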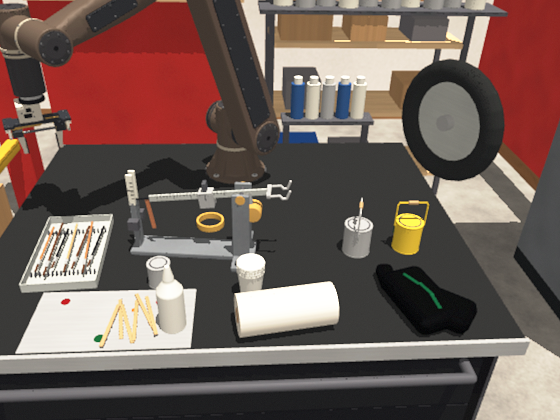

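View pics/top0.png

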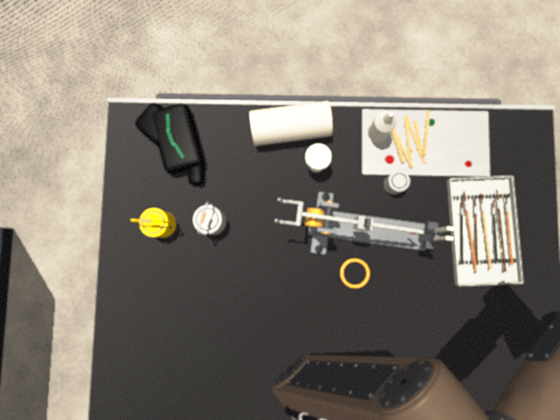

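Tin candidates are the grey steel tin (top 208,220; scene 357,237) and the yellow one (top 157,222; scene 407,235). The grey tin is the one meant, since the yellow is the named look-alike. The balance fork is at top (280–300,212), the poise at about (365,222), and the cups at (318,158). I'll confirm in enlarged crops.

Run:
```python
from h import *
crop('top0.png',130,170,330,270,4,'c1.png')
crop('top0.png',270,180,470,290,4,'c2.png')
a=cv2.imread('pics/scene0.png')
crop('scene0.png',120,150,440,290,2.5,'c3.png')
```

```text
(no output)
```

View pics/c1.png

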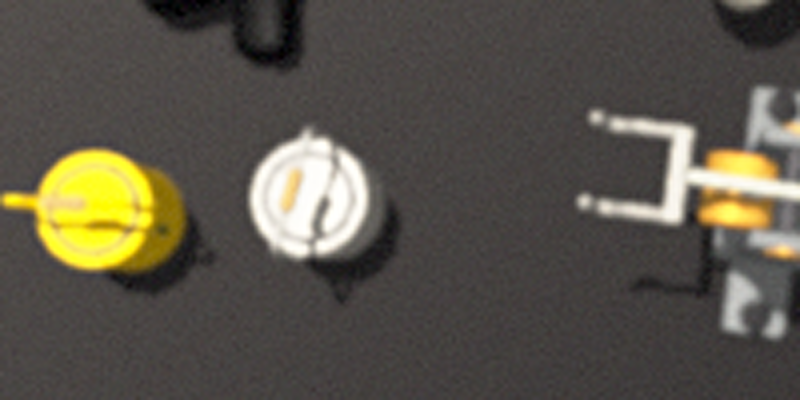

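View pics/c2.png

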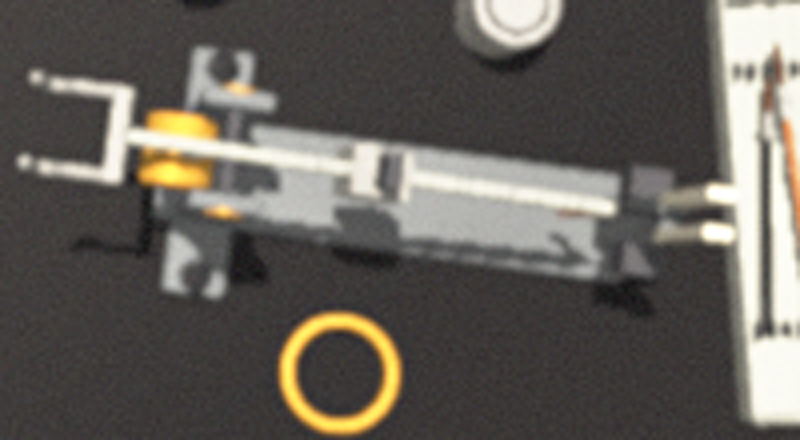

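View pics/c3.png

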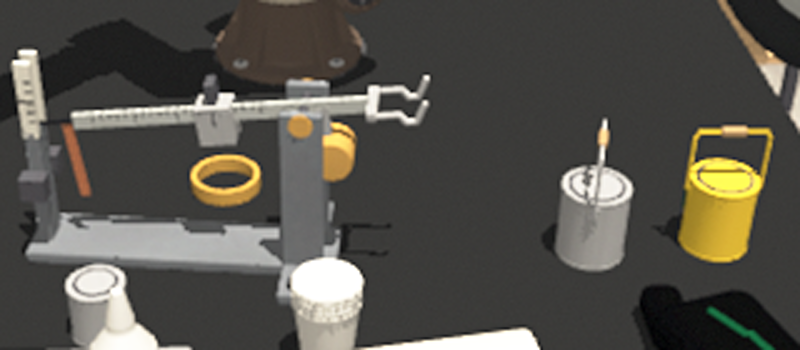

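The grey tin at c1 (310,198) carries a bail with a wooden grip at (291,190), so it is the target. The yellow look-alike is at c1 (95,210). Balance fork tips are at c2 (37,77) and (24,161), and the tab top is at c2 (395,177). Next I'll fit the poses.

```bash
cat > fit.py <<'E'
from h import *
from scipy.optimize import least_squares
T,S=load('top0.png'),load('scene0.png')
t2=lambda u,v:(270+u/4,180+v/4); s3=lambda u,v:(120+u/2.5,150+v/2.5); t1=lambda u,v:(130+u/4,170+v/4)
# beam-frame pts: x,y,z rel pivot, slide coefficient
B=[(T,t2(37,77),(29,146,14)),(T,t2(24,161),(-29,146,14)),(T,t2(110,89),(29,86,-7)),(T,t2(106,172),(-29,86,-7)),
(S,s3(428,78),(-29,146,15)),(S,s3(424,104),(29,146,15))]
P=[(T,t2(395,177),(0,-50,44)),(S,s3(211,80),(0,-50,44))]
F=[(T,t2(195,47),(100,25,18)),(T,t2(255,47),(100,-25,18)),(T,t2(165,292),(-100,25,18)),(T,t2(222,297),(-100,-25,18))]
def world(q,X,kind):
    x,y,yaw,th,p=q; X=np.array(X,float)/1000
    if kind!='F':
        if kind=='P': X[1]-=p
        c,s=np.cos(-th),np.sin(-th); X=np.array([X[0],c*X[1]-s*X[2],s*X[1]+c*X[2]+.215])
    c,s=np.cos(yaw),np.sin(yaw); return np.array([x+c*X[0]-s*X[1],y+s*X[0]+c*X[1],X[2]])
def res(q): return np.concatenate([proj(c,world(q,X,k))[0]-uv for k,L in(('B',B),('P',P),('F',F)) for c,uv,X in L])
if __name__=='__main__':
    q=least_squares(res,[.6,.1,0,-.05,.04],loss='soft_l1').x
    print('q',q,np.degrees(q[2])); print(res(q).reshape(-1,2).round(1).tolist())
    print('fork',world(q,(0,125,-3.5),'B'),'tab',world(q,(0,-50,30),'P'),'index',world(q,(0,-321,215),'F'))
    g=[(T,t1(291,190),165),(S,s3(604,137),165)]
    for c,uv,z in g: print('grip',atz(c,uv,z/1000))
    print('lid',atz(T,t1(309,198),.098),atz(S,s3(597,187),.098))
    a,b=atz(T,t1(310,130),.09),atz(T,t1(275,250),.09); print('lugs',a,b,np.degrees(np.arctan2(*(a-b)[1::-1])))
    a,b=atz(T,t1(297,172),.17),atz(T,t1(287,208),.17); print('gripdir',a,b,np.degrees(np.arctan2(*(a-b)[1::-1])))
    np.save('q.npy',q)
    for n,uv,z in(('cups',(318,156),.113),('small',(398,182),.07),('tape',(355,273),.022)): print(n,atz(T,uv,z))
E
python3 fit.py
```

```text
q [ 0.55302113  0.01911431 -0.12104029 -0.08985471  0.05101466] -6.935097526493319
[[-1.5, -0.4], [-1.3, -0.3], [1.1, 0.7], [-0.8, 0.6], [-1.5, -0.2], [-0.6, -0.6], [-0.8, -2.2], [-1.6, -2.3], [0.1, -0.8], [0.3, 1.4], [-0.8, -0.9], [0.5, 0.1]]
fork [0.56809129 0.14301094 0.22273085] tab [ 0.54054828 -0.08342906  0.23581454] index [ 0.51426201 -0.29953711  0.215     ]
grip [0.55013226 0.37654313 0.165     ]
grip [0.55277046 0.38392523 0.165     ]
lid [0.54934594 0.37626594 0.098     ] [0.56048727 0.38134135 0.098     ]
lugs [0.60239611 0.37909413 0.09      ] [0.50954445 0.40228764 0.09      ] -14.024968272477437
gripdir [0.56284728 0.37171285 0.17      ] [0.53671966 0.37787995 0.17      ] -13.280865185576092
cups [0.74941714 0.0423409  0.113     ]
small [ 0.68113067 -0.21218621  0.07      ]
tape [ 0.3936327  -0.08629914  0.022     ]
```

```bash
cat > fit2.py <<'E'
from fit import *
import fit
F+=[(T,t2(718,213),(0,-321,264)),(S,s3(24,57),(0,-321,264))]
for d in (140,146,150):
    for i in (0,1,4,5):
        c,uv,X=B[i]; B[i]=(c,uv,(X[0],d,14))
    g=lambda v: res([v[0],v[1],v[2],-.12,v[3]])
    s=least_squares(g,[.55,.02,-.12,.05],loss='soft_l1');v=s.x
    q=[v[0],v[1],v[2],-.12,v[3]]
    print(d,s.cost,np.round(v,4),np.degrees(v[2])); print(res(q).reshape(-1,2).round(1).tolist())
    print('fork',world(q,(0,125,-3.5),'B'),world([*q[:3],0,0],(0,125,-3.5),'B'),'tab',world(q,(0,-50,30),'P'))
E
python3 fit2.py
```

```text
140 12.639283787629466 [ 0.5534  0.0219 -0.1224  0.0534] -7.012105363305213
[[-0.0, -0.4], [0.1, -0.3], [0.2, 0.4], [-1.8, 0.3], [-2.8, -1.0], [-2.0, -1.4], [-0.8, -2.0], [-1.8, -1.3], [-0.7, -0.9], [-0.5, 1.3], [-1.6, -1.0], [-0.4, -0.0], [-0.1, -0.0], [-1.2, -1.1]]
fork [0.56855932 0.1454497  0.2264892 ] [0.5686179  0.14592604 0.2115    ] tab [ 0.54038333 -0.08362519  0.232402  ]
146 11.889937457169768 [ 0.5531  0.0202 -0.122   0.0517] -6.9888431544484515
[[-1.6, -0.6], [-1.4, -0.5], [0.8, 0.5], [-1.1, 0.4], [-1.3, -1.2], [-0.4, -1.6], [-0.8, -2.0], [-1.8, -1.3], [-0.2, -0.8], [0.0, 1.3], [-1.1, -0.9], [0.1, 0.1], [0.5, 0.0], [-1.8, -1.1]]
fork [0.56829371 0.14379281 0.2264892 ] [0.56835211 0.14426917 0.2115    ] tab [ 0.54041888 -0.08359549  0.23260827]
150 14.146787610788564 [ 0.553   0.0191 -0.1215  0.0505] -6.9630542432677895
[[-2.6, -0.8], [-2.5, -0.6], [1.2, 0.6], [-0.7, 0.5], [-0.3, -1.3], [0.6, -1.7], [-0.8, -2.0], [-1.8, -1.4], [0.1, -0.7], [0.3, 1.4], [-0.8, -0.9], [0.4, 0.1], [1.0, 0.0], [-2.2, -1.1]]
fork [0.56805762 0.14266932 0.2264892 ] [0.5681158 0.1431457 0.2115   ] tab [ 0.54042644 -0.08357455  0.23274882]
```

Balance fit: origin (0.553, 0.020), yaw −7°; fork (0.568, 0.144). The beam is resting at its −0.12 stop, since the poise is at about 0.052 with nothing on the fork. Grey tin grip is at about (0.551, 0.379), yaw −14°. Moving now.

Call:
arm_command --travel '[[0,0,0.12],[0.34,0.98,0.28],[0.34,0.98,0.28],[0.34,0.98,0.28],[0.34,0.98,0.28],[0.34,0.98,0.28],[0.34,0.98,0.28],[0.34,0.98,0.28],[0.34,0.98,0.28],[0.34,0.98,0.28],[0.34,0.98,0.28],[0.34,0.98,0.28]]' --delta_rot '[[0,0,0],[0,0,-0.425],[0,0,-0.425],[0,0,-0.425],[0,0,-0.425],[0,0,-0.425],[0,0,-0.425],[0,0,-0.425],[0,0,-0.425],[0,0,-0.425],[0,0,-0.425],[0,0,-0.425]]' --grip 1

```text
time_s: 1.6
tcp_pos: [0.4473, -0.1253, 0.3852]
eef_rot: [-180.0, -0.0, 166.1]
contact_force: [-0.9, 0.1, -0.4]
gripper_width: 0.0877
gripper_force: 0.0
```

Call:
arm_command --travel '[[0.206,1,-0.17],[0.206,1,-0.17],[0.206,1,-0.17],[0.206,1,-0.17],[0.206,1,-0.17],[0.206,1,-0.17],[0.206,1,-0.17],[0.206,1,-0.17],[0.206,1,-0.17],[0.206,1,-0.17],[0.206,1,-0.17],[0.206,1,-0.17]]' --delta_rot '[[0,0,0],[0,0,0],[0,0,0],[0,0,0],[0,0,0],[0,0,0],[0,0,0],[0,0,0],[0,0,0],[0,0,0],[0,0,0],[0,0,0]]' --grip 1

```text
time_s: 3.1
tcp_pos: [0.5508, 0.3734, 0.3015]
eef_rot: [179.9, 0.0, 166.0]
contact_force: [0.4, 0.4, 0.1]
gripper_width: 0.0873
gripper_force: 0.0
```

Run:
```python
from h import *
c=snap('scene','s1.png'); crop('s1.png',300,120,440,260,4,'s1c.png')
s=r.get_state();print(s['tcp_pos'],s['eef_rot'])
for X in(([.551,.379,.165]),(.551,.379,0.),s['tcp_pos'],s['tcp_pos']-[0,0,.019]): print((proj(c,X)[0]-[300,120])*4)
```

```text
[0.55078419 0.37354618 0.30154621] [1.79936006e+02 3.47355173e-02 1.65963340e+02]
[239.44023618 338.05128279]
[216.28046014 515.10196605]
[253.12897407 175.29162851]
[250.09330758 198.89987184]
```

View pics/s1c.png

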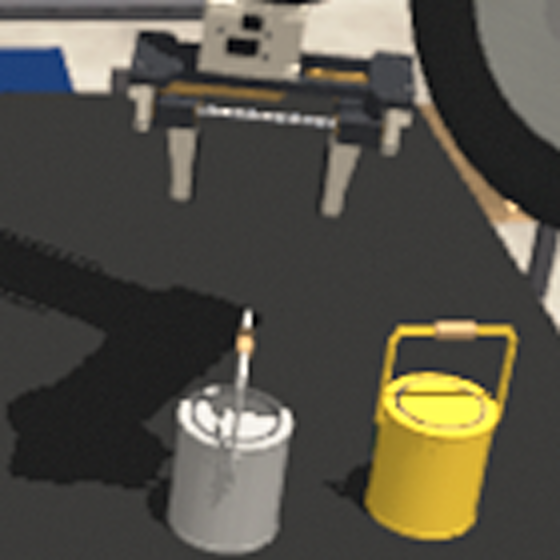

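The gripper is centred over the grey tin's bail: fingertip midpoint is at crop (258,207) and the grip at (245,342), matching the estimate within about 2 mm. I'll narrow the opening and go down.

Call:
arm_command --travel '[[0,0.007,0],[0,0.007,-0.08],[0,0.007,-0.16],[0,0.007,-0.23],[0,0.007,-0.272],[0,0.007,-0.272],[0,0.007,-0.272],[0,0.007,-0.272]]' --delta_rot '[[0,0,0],[0,0,0],[0,0,0],[0,0,0],[0,0,0],[0,0,0],[0,0,0],[0,0,0]]' --grip 0.5

```text
time_s: 4.15
tcp_pos: [0.5511, 0.3788, 0.1661]
eef_rot: [179.9, 0.1, 166.0]
contact_force: [-0.0, -0.6, -0.2]
gripper_width: 0.0438
gripper_force: 0.0
```

Call:
arm_command --travel '[[0,0,0],[0,0,0],[0,0,0],[0,0,0],[0,0,0],[0,0,0]]' --delta_rot '[[0,0,0],[0,0,0],[0,0,0],[0,0,0],[0,0,0],[0,0,0]]' --grip 0 --newtons 30

```text
time_s: 4.9
tcp_pos: [0.5507, 0.3785, 0.1647]
eef_rot: [180.0, 0.0, 166.0]
contact_force: [-0.7, 1.8, -0.1]
gripper_width: 0.0107
gripper_force: 30.0
```

Grip width is 10.7 mm, so the handle is held. Lift, turn +7° and carry it to in front of the fork.

Call:
arm_command --travel '[[0,0,0.02],[0,0,0.07],[0,0,0.13],[0.002,-0.01,0.19],[0.006,-0.04,0.23],[0.012,-0.08,0.26],[0.019,-0.13,0.27],[0.026,-0.18,0.27],[0.033,-0.23,0.27],[0.04,-0.28,0.27],[0.046,-0.32,0.27],[0.049,-0.342,0.27],[0.05,-0.349,0.27],[0.05,-0.349,0.27],[0.05,-0.349,0.27],[0.05,-0.349,0.27]]' --delta_rot '[[0,0,0],[0,0,0],[0,0,0],[0,0,0.01],[0,0,0.02],[0,0,0.03],[0,0,0.04],[0,0,0.05],[0,0,0.06],[0,0,0.07],[0,0,0.078],[0,0,0.078],[0,0,0.078],[0,0,0.078],[0,0,0.078],[0,0,0.078]]'

```text
time_s: 6.9
tcp_pos: [0.5755, 0.2043, 0.2994]
eef_rot: [-180.0, -0.0, 173.1]
contact_force: [0.6, 0.6, -5.8]
gripper_width: 0.011
gripper_force: 30.0
```

Run:
```python
from h import *
c=snap('scene','s2.png'); t=snap('top','t2.png')
a=cv2.imread('pics/s2.png')[150:300,220:370]; b=cv2.imread('pics/t2.png')[160:310,190:340]
cv2.imwrite('pics/m2.png',cv2.resize(np.hstack([a,b]),(800,400),interpolation=cv2.INTER_CUBIC))
s=r.get_state();print(s['tcp_pos'],s['contact_force'],s['moment'],s['gripper_width'])
k=800/300
print((proj(c,s['tcp_pos'])[0]-[220,150])*k,(proj(t,s['tcp_pos'])[0]-[40,160])*k)
```

```text
[0.57545271 0.20410131 0.2994754 ] [-1.1105055  -0.09098977 -6.49247932] [ 0.0505709  -0.02094262 -0.03755465] 0.010648000007435456
[227.35916366  50.86416373] [585.06039137 119.78497275]
```

View pics/m2.png

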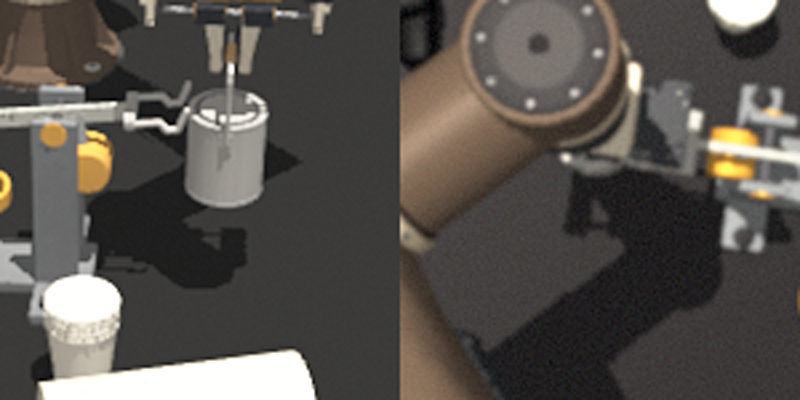

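Tin hangs upright from the gripper (scene half, 230,150), just beyond the hook tips (188,90). It weighs about 6 N. I'll back off, lower to bail height over the tips, then go in.

Call:
arm_command --travel '[[0.003,0.025,0],[0.006,0.05,0],[0.006,0.05,-0.03],[0.006,0.05,-0.06],[0.006,0.05,-0.074],[0.006,0.05,-0.074],[0.003,0.03,-0.074],[0,0,-0.074],[-0.004,-0.03,-0.074],[-0.008,-0.06,-0.074],[-0.012,-0.09,-0.074],[-0.015,-0.11,-0.074],[-0.015,-0.12,-0.074],[-0.015,-0.12,-0.074],[-0.015,-0.12,-0.074]]' --delta_rot '[[0,0,0],[0,0,0],[0,0,0],[0,0,0],[0,0,0],[0,0,0],[0,0,0],[0,0,0],[0,0,0],[0,0,0],[0,0,0],[0,0,0],[0,0,0],[0,0,0],[0,0,0]]'

```text
time_s: 8.88
tcp_pos: [0.5682, 0.1441, 0.2625]
eef_rot: [180.0, 0.0, 173.1]
contact_force: [-0.8, 0.5, -6.6]
gripper_width: 0.0105
gripper_force: 30.0
```

Run:
```python
from h import *
c=snap('scene','s3.png'); crop('s3.png',200,130,320,250,5,'s3c.png')
s=r.get_state();print(s['tcp_pos'],s['contact_force'],s['moment'])
for X in (s['tcp_pos'],(.568,.144,.2265)): print((proj(c,X)[0]-[200,130])*5)
```

```text
[0.56812    0.1440908  0.26243603] [-0.38560414  0.86134372 -6.04826608] [ 0.09517112 -0.01366193 -0.03609128]
[416.23282429 248.2628058 ]
[414.10938076 302.94967963]
```

View pics/s3c.png

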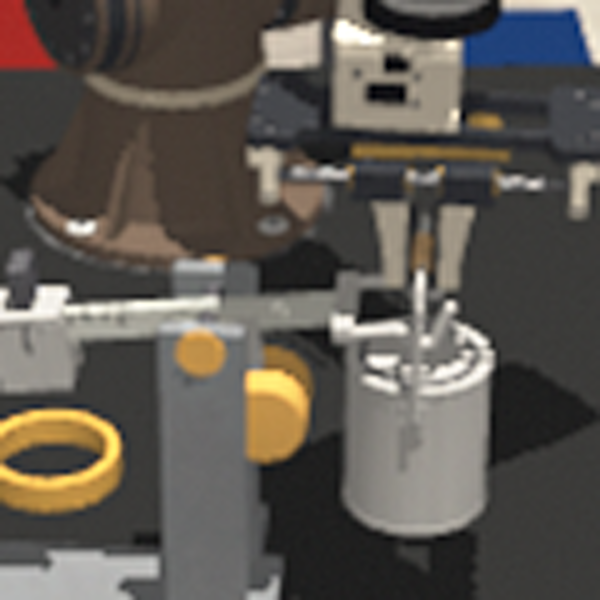

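Bail is between hook tip (445,310) and crossbar (345,320), wire at column ~420 over the seat, near leg outside the prong. Lower.

Call:
arm_command --travel '[[0,0,-0.02],[0,0,-0.04],[0,0,-0.06],[0,0,-0.07],[0,0,-0.08],[0,0,-0.09],[0,0,-0.1],[0,0,-0.105],[0,0,-0.11],[0,0,-0.115],[0,0,-0.12],[0,0,-0.125],[0,0,-0.125],[0,0,-0.125]]' --delta_rot '[[0,0,0],[0,0,0],[0,0,0],[0,0,0],[0,0,0],[0,0,0],[0,0,0],[0,0,0],[0,0,0],[0,0,0],[0,0,0],[0,0,0],[0,0,0],[0,0,0]]'

```text
time_s: 10.68
tcp_pos: [0.568, 0.1437, 0.2001]
eef_rot: [-180.0, -0.0, 173.0]
contact_force: [-0.5, -1.1, -2.6]
gripper_width: 0.0103
gripper_force: 30.0
```

Run:
```python
from h import *
c=snap('scene','s4.png'); crop('s4.png',110,150,310,270,4,'s4c.png')
s=r.get_state();print(s['tcp_pos'],s['contact_force'],s['moment'])
```

```text
[0.56805902 0.14369532 0.20011633] [-0.28656967 -0.70727465 -2.83975486] [-0.38286344 -0.00957351 -0.0261023 ]
```

View pics/s4c.png

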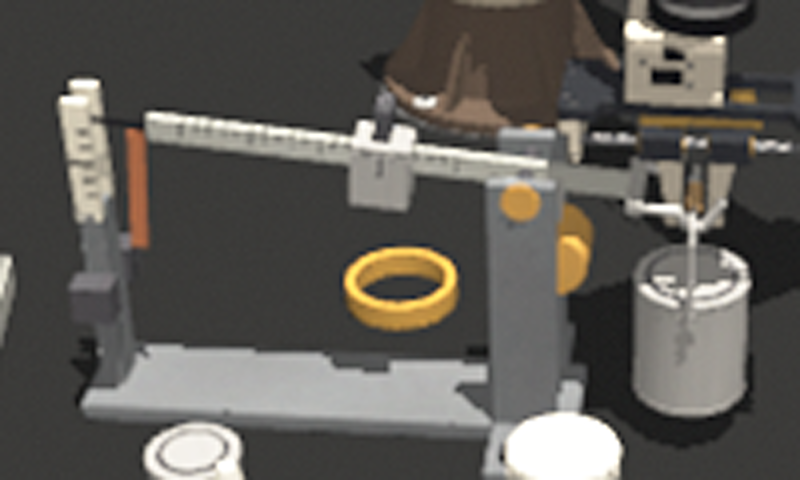

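Bail sits in the hooks and the fork end has come down with it (pointer high at (100,120)). Release narrowly and lift off.

Call:
arm_command --travel '[[0,0,0],[0,0,0],[0,0,0],[0,0,0],[0,0,0.03],[0,0,0.07],[0,0,0.13],[0,0,0.2],[0,0,0.26],[0,0,0.26],[0,0,0.26]]' --delta_rot '[[0,0,0],[0,0,0],[0,0,0],[0,0,0],[0,0,0],[0,0,0],[0,0,0],[0,0,0],[0,0,0],[0,0,0],[0,0,0]]' --grip 0.25

```text
time_s: 12.1
tcp_pos: [0.5678, 0.1437, 0.3303]
eef_rot: [180.0, 0.0, 173.0]
contact_force: [-0.3, 0.4, -0.6]
gripper_width: 0.022
gripper_force: 0.0
```

Run:
```python
from h import *
c=snap('scene','s5.png'); s=r.get_state(); print(s['contact_force'],s['tcp_pos'])
t=snap('top','t5.png')
q=[.5531,.0202,-.122,.12,.0517]
from fit import world
print('tab',world(q,(0,-50,30),'P'), world(q,(0,-160,30),'P'))
```

```text
[-0.616934   -0.70444188  0.62778779] [0.56767605 0.1435996  0.32972472]
tab [ 0.54124942 -0.07645349  0.25695899] [ 0.52795896 -0.18485071  0.27012733]
```

```bash
cat > tilt.py <<'E'
from h import *
def edge(c):  # centroid row of white beam end, columns 152..160, rows 172..212
    g=c['img'][172:212,152:160].astype(float).mean(2).mean(1); w=np.clip(g-90,0,None); return 172+(w*np.arange(40)).sum()/w.sum(), g
if __name__=='__main__':
    for f in('scene0.png','s4.png','s5.png'): e,g=edge(load(f)); print(f,e,g.round().astype(int).tolist())
    from fit import world
    for f in ('s4.png','s5.png'):
        print(proj(load(f),[world([.5531,.0202,-.122,.12,.0517],(0,-50,z),'P') for z in(30,44)]), proj(load(f),[world([.5531,.0202,-.122,t,0],(0,-300,0),'B') for t in(-.12,0,.12)]))
    i=load('s5.png')['img'][168:186,198:216].astype(int).mean(2).astype(int); print(i)
E
python3 tilt.py
```

```text
scene0.png 196.73402394726222 [30, 30, 31, 30, 31, 30, 31, 30, 33, 39, 50, 56, 58, 58, 58, 58, 58, 58, 58, 58, 56, 47, 186, 231, 186, 149, 156, 160, 159, 112, 52, 57, 58, 58, 58, 58, 58, 58, 59, 60]
s4.png 181.35957295373666 [58, 58, 58, 58, 58, 52, 95, 224, 223, 156, 147, 153, 161, 146, 92, 54, 58, 58, 59, 58, 58, 59, 58, 58, 59, 58, 58, 59, 58, 58, 58, 58, 58, 58, 58, 59, 58, 58, 58, 58]
s5.png 178.72341139367913 [58, 58, 56, 55, 185, 239, 191, 140, 151, 157, 158, 119, 63, 57, 58, 58, 58, 58, 58, 59, 58, 59, 58, 58, 58, 59, 58, 58, 58, 58, 58, 58, 58, 58, 58, 59, 58, 58, 58, 58]
[[205.53172028 177.60927686]
 [205.87298609 173.34017547]] [[139.35552321 197.53028315]
 [137.15380014 186.9181687 ]
 [136.37881702 176.10213022]]
[[205.53172028 177.60927686]
 [205.87298609 173.34017547]] [[139.35552321 197.53028315]
 [137.15380014 186.9181687 ]
 [136.37881702 176.10213022]]
[[ 57  57  60  55  40  27  30  34  50  58  58  58  58  58  58  58  59  58]
 [ 58  59  57  59  54  40  30  41  74  80  54  57  56  58  57  58  59  59]
 [ 58  58  58  59  60  54  55  54  67  98  85  53  55  56  58  57  5
[... 432 characters left out ...]
 55  60  75 132 188 207]
 [ 58  57  55  55  57  54  67  84  90  87  77  96 100  61  58  67  84 109]
 [ 56  52  46  46  46  52  65  74  75  68  61  89 111  97  70  55  61  70]
 [ 52 109 183 214 195 140  84  74  74  67  51  49  67  81  80  81  75  55]
 [ 48 168 243 248 245 202  95  73  73  61 151 194 166 142 102  85  83  99]
 [ 52 196 248 242 246 212  80  71  72  57 166 237 235 230 219 187 116  88]
 [121 219 246 242 246 213  65  70  69  69 176 240 241 242 247 227 113  50]
 [221 240 243 243 247 211  58  61  60 125 222 245 241 241 246 220  79  49]
 [244 255 252 250 246 227 166 153 125 191 242 243 242 242 243 207  83  43]
 [204 231 229 221 210 229 242 242 238 246 248 245 244 244 232 221 202 153]]
```

Call:
arm_command --travel '[[-0.014,-0.11,0],[-0.028,-0.22,0],[-0.042,-0.33,0],[-0.056,-0.441,0],[-0.056,-0.441,0],[-0.056,-0.441,0],[-0.056,-0.441,-0.05],[-0.056,-0.441,-0.09],[-0.056,-0.441,-0.116],[-0.056,-0.441,-0.116],[-0.056,-0.441,-0.116]]' --delta_rot '[[0,0,0],[0,0,0],[0,0,0],[0,0,0],[0,0,0],[0,0,0],[0,0,0],[0,0,0],[0,0,0],[0,0,0],[0,0,0]]' --grip 0.38

```text
time_s: 13.58
tcp_pos: [0.5406, -0.0764, 0.2728]
eef_rot: [-180.0, 0.1, 173.1]
contact_force: [-0.1, 0.7, 1.4]
gripper_width: 0.0332
gripper_force: 0.0
```

Run:
```python
from tilt import *
s=r.get_state(); print(s['contact_force'],s['tcp_pos'],s['gripper_width'],edge(viewer.capture('scene'))[0])
```

```text
[-0.10857393  0.73354776  1.36269383] [ 0.54057863 -0.07642107  0.27278696] 0.03320250433162764 178.7242003621002
```

Call:
arm_command --travel '[[-0.001,-0.01,0.001],[-0.003,-0.025,0.003],[-0.005,-0.045,0.005],[-0.007,-0.065,0.007],[-0.009,-0.085,0.009],[-0.012,-0.105,0.0115],[-0.014,-0.125,0.0135],[-0.016,-0.145,0.016],[-0.018,-0.165,0.018],[-0.021,-0.185,0.02],[-0.023,-0.205,0.0225],[-0.025,-0.218,0.024],[-0.025,-0.224,0.0246],[-0.025,-0.224,0.0246]]' --delta_rot '[[0,0,0],[0,0,0],[0,0,0],[0,0,0],[0,0,0],[0,0,0],[0,0,0],[0,0,0],[0,0,0],[0,0,0],[0,0,0],[0,0,0],[0,0,0],[0,0,0]]'

```text
time_s: 15.38
tcp_pos: [0.5279, -0.1893, 0.2847]
eef_rot: [-180.0, 0.1, 173.0]
contact_force: [0.2, 0.3, -0.1]
gripper_width: 0.0335
gripper_force: 0.0
```

Run:
```python
from tilt import *
s=r.get_state(); print(s['contact_force'],s['tcp_pos'],s['gripper_width'])
c=snap('scene','s6.png'); print(edge(c)[0],edge(c)[1].astype(int).tolist())
i=c['img'][164:182,158:194].astype(int).mean(2).astype(int); np.set_printoptions(linewidth=250); print(i)
```

```text
[ 0.18896679  0.32721169 -0.13049611] [ 0.52790125 -0.18932022  0.28469601] 0.03347047732056586
179.8179571663921 [107, 107, 88, 62, 54, 86, 116, 121, 119, 123, 128, 131, 106, 66, 56, 58, 57, 58, 57, 57, 57, 57, 57, 58, 57, 58, 58, 58, 58, 58, 58, 57, 58, 58, 57, 58, 58, 57, 58, 58]
[[ 58  28  32  49  58  58  59  57  58  59  57  58  51  68 122 149 146 146 147 137 104  72  56  58  59  59  59  58  56  58  52  38  27  30  30  30]
 [ 68  28  29  47  59  58  58  58  58  58  57  59  52  60 117 151 147 144 148 139 104  64  57  58  59  58  59  59  58  59  54  40  31  31  30  30]
 [ 72  27  28  46  58  58  57  58  57  57  58  58  53  45  88 135 148 146 148 141 104  57  57  57  57  57  57  59  57  58  60  47  26  30  32  31]
 [ 81  27  25  45  60  59  59  58  56  58  56  56  56  41  42 112 148 146 145 137 104  60  57  56  57  57  57  60  59  59  59  55  40  29  30  30]
 [ 97  27  27  41  57  59  58  60  58  56  91  98  56  46  24  92 141 147 142 133 106  65  57  58  56  59  58  59  58  58  58  59  54  48  48  50]
 [109  28  27  39  56  59  58  57  58  54  83  90  59  48  33  99 142 148 143 133
[... 1130 characters left out ...]
05  75  60  61  58  57  91 116 114 114 119 112  77  56  57  58  58  59  58  60  58  58  59  58  59  58  56  59]
 [ 98  92 106  94  94 112 115 116 105  74  60  61  58  71 102 117 115 115 116 111  87  55  57  58  58  58  56  58  57  58  57  58  57  58  58  59]
 [110 104 131 160 198 175 118 108 101  78  64  62  61  89 114 117 116 117 115 112  90  54  55  56  57  58  57  58  58  58  59  57  58  58  56  60]
 [109 101 126 168 228 229 219 230 238 195  98  99  97 108 119 116 116 117 114 113  99  68  66  60  54  55  55  54  57  56  57  56  58  56  57  57]
 [122 119 139 151 166 182 198 213 225 192 121 127 127 128 127 125 124 120 115 122 121 106 102 110  96  82  86  87  68  59  60  53  55  55  55  55]]
```

Call:
arm_command --travel '[[0.001,0.008,0],[0.001,0.008,0],[0.001,0.008,0.06],[0.001,0.008,0.14],[0.001,0.05,0.2],[0.001,0.15,0.2],[0.001,0.25,0.2],[0.001,0.35,0.2],[0.001,0.35,0.2],[0.001,0.35,0.2],[0.001,0.35,0.2],[0.001,0.35,0.2],[0.001,0.35,0.2]]' --delta_rot '[[0,0,0],[0,0,0],[0,0,0],[0,0,0],[0,0,0],[0,0,0],[0,0,0],[0,0,0],[0,0,0],[0,0,0],[0,0,0],[0,0,0],[0,0,0]]'

```text
time_s: 17.05
tcp_pos: [0.5281, -0.0144, 0.3843]
eef_rot: [-180.0, -0.0, 173.0]
contact_force: [-0.2, -0.9, 0.3]
gripper_width: 0.0332
gripper_force: 0.0
```

Run:
```python
from tilt import *
c=snap('scene','s7.png'); e,g=edge(c); print(e,(187.82-e)*.01335,g.astype(int).tolist())
i=c['img'][168:184,164:186].astype(int).mean(2).astype(int); print(i)
from fit import world
for p in(.145,.155,.165):
  print(p,proj(c,[world([.5531,.0202,-.122,.12,p],(0,-50,z),'P') for z in(30,44)]).round(1).tolist())
```

```text
185.73984396018295 0.0277700831315575 [57, 58, 58, 58, 58, 58, 58, 58, 58, 56, 46, 187, 232, 186, 144, 153, 158, 160, 116, 57, 57, 57, 58, 58, 57, 57, 57, 58, 57, 58, 58, 58, 58, 58, 58, 58, 57, 58, 58, 58]
[[ 58  58  58  58  58  57  59  57  57  58  57  58  58  58  58  58  57  59
   58  59  56  58]
 [ 57  57  57  58  57  58  57  58  57  59  58  58  59  59  59  58  58  58
   58  57  58  57]
 [ 59  58  59  58  57  57  57  56  58  59  59  58  57  59  57  58  57  58
   58  58  58  58]
 [ 58  59  58  58  56  54  56  56  58  59  57  57  59  58  58  58  59  58
   59  59  59  57]
 [ 58  57  56  61  78  94  90  70  54  58  59  59  57  57  59  59  58  58
   57  59  58  58]
 [ 58  58  55  85 115 123 121  94  54  56  58  57  59  56  56  58  57  58
   58  58  58  58]
 [ 56  55  56  97 129 130 125  93  55  58  58  58  58  59  57  58  58  58
   57  58  58  58]
 [ 57  56  75 111 128 128 110  72  59  59  58  60  56  58  58  58  58  57
   58  58  58  59]
 [ 57  57  93 124 128 127 100  60  58  57  58  58  58  59  59  59  59  56
   59  58  59  57]
 [ 57  56  80 104 102  99  81  61  60  58  59  57  58  57  58  58  57  58
   58  57  58  59]
 [ 54  52  63  75  72  73  69  63  59  55  56  55  58  57  58  58  59  59
   59  58  58  58]
 [ 67  83  77  75  74  76  72  59  55  49  48  49  52  54  57  57  58  58
   56  58  59  57]
 [193 220 171  68  74  76  71  56 123 180 163 122 110  79  55  57  58  57
   58  59  58  58]
 [244 249 209  64  72  76  67  66 180 242 235 224 224 179  74  55  57  57
   59  57  57  59]
 [245 246 209  61  71  74  61 123 221 243 241 243 245 208  89  54  57  58
   58  58  57  58]
 [243 246 210  57  67  68  71 180 242 242 241 243 233 176 109  49  54  55
   56  56  55  56]]
0.145 [[173.1, 172.6], [173.2, 168.3]]
0.155 [[169.6, 172.1], [169.7, 167.8]]
0.165 [[166.1, 171.5], [166.2, 167.2]]
```

Tilt reads +0.028 rad, so the poise needs to go about 3.7 mm further out.

Call:
arm_command --travel '[[-0.001,-0.1,0],[-0.001,-0.2,0],[-0.001,-0.3,-0.03],[-0.001,-0.35,-0.08],[-0.001,-0.35,-0.14],[-0.001,-0.35,-0.2],[-0.001,-0.35,-0.238],[-0.001,-0.35,-0.238],[-0.002,-0.355,-0.238],[-0.002,-0.36,-0.238],[-0.003,-0.365,-0.238],[-0.003,-0.368,-0.238],[-0.003,-0.371,-0.238],[-0.003,-0.371,-0.238]]' --delta_rot '[[0,0,0],[0,0,0],[0,0,0],[0,0,0],[0,0,0],[0,0,0],[0,0,0],[0,0,0],[0,0,0],[0,0,0],[0,0,0],[0,0,0],[0,0,0],[0,0,0]]'

```text
time_s: 18.85
tcp_pos: [0.5265, -0.1994, 0.2653]
eef_rot: [-180.0, -0.0, 173.0]
contact_force: [0.8, 1.0, -0.1]
gripper_width: 0.0333
gripper_force: 0.6
```

Call:
arm_command --travel '[[0.001,0.014,0],[0.001,0.014,0],[0.001,0.014,0.06],[0.001,0.014,0.14],[0.001,0.06,0.238],[0.001,0.16,0.238],[0.001,0.26,0.238],[0.001,0.37,0.238],[0.001,0.37,0.238],[0.001,0.37,0.238],[0.001,0.37,0.238],[0.001,0.37,0.238],[0.001,0.37,0.238],[0.001,0.37,0.238],[0.001,0.37,0.238],[0.001,0.37,0.238],[0.001,0.37,0.238],[0.001,0.37,0.238]]' --delta_rot '[[0,0,0],[0,0,0],[0,0,0],[0,0,0],[0,0,0],[0,0,0],[0,0,0],[0,0,0],[0,0,0],[0,0,0],[0,0,0],[0,0,0],[0,0,0],[0,0,0],[0,0,0],[0,0,0],[0,0,0],[0,0,0]]'

```text
time_s: 21.1
tcp_pos: [0.527, -0.0142, 0.3843]
eef_rot: [180.0, -0.0, 173.1]
contact_force: [-0.6, -0.1, -0.2]
gripper_width: 0.0332
gripper_force: 0.0
```

Run:
```python
from tilt import *
for k in range(5):
    c=viewer.capture('scene'); e,g=edge(c); print(e,(187.82-e)*.01335)
snap('scene','s8.png'); crop('s8.png',110,150,310,270,4,'s8c.png'); print(g.astype(int).tolist()); print(r.get_state()['time_s'])
```

```text
188.64679943100995 -0.011037772403982961
188.62325058020957 -0.010723395245797872
188.58096280087528 -0.010158853391685131
188.6103332399888 -0.010550948753850443
188.58745576909735 -0.010245534517449662
[57, 58, 58, 57, 58, 58, 58, 58, 58, 57, 58, 57, 55, 44, 208, 226, 166, 146, 154, 160, 152, 105, 56, 58, 58, 57, 57, 57, 57, 58, 57, 58, 58, 58, 58, 57, 58, 58, 57, 58]
21.4
```

View pics/s8c.png

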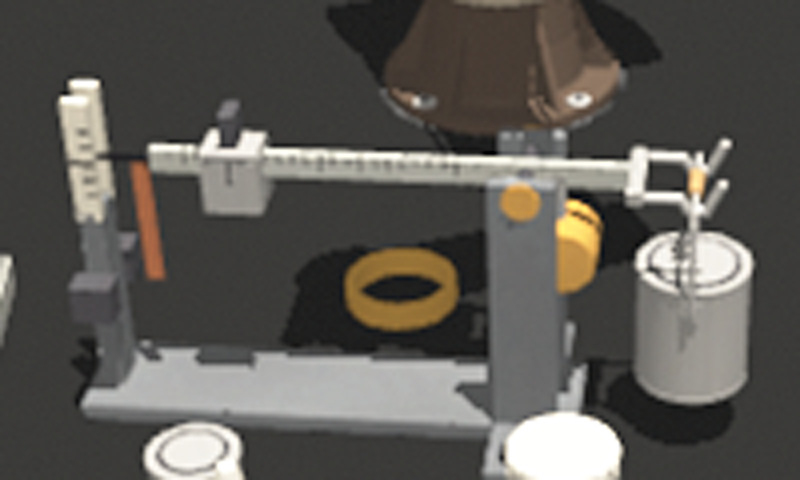

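The beam is at rest, with the pointer at (110,157) on the long middle mark (80,160) and tilt about −0.01 rad. The tin hangs upright in both hooks and the arm is clear. Handing in.

```bash
python3 -c "
from plant import close_job; print(close_job())"
```

```text
the job is handed in; nothing more can be done
None
```

The job is handed in at 21.4 s, but the verdict was not shown to me: the grey tin hangs upright in both hooks, the beam rests at about −0.01 rad with its pointer on the middle mark, and the arm is clear.

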